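# Load a vial insert through the lane's sprung flap

### The job

Load the card insert of vials into the sample feeder: stand it on the lane's open apron lengthwise in front of the orange flap with its nose between the guides, then slide it along the lane floor (never lift it in over the flap) in through the sprung flap until it comes up against the blue sprung buffer and presses it in about half-way, about 4 mm. Push gently and never ram the buffer against its end; then ease off and lift the fingers out, so that the insert stays standing straight inside and the flap swings shut behind it. Leave the two single vials where they stand.

Things in the scene. Friction and masses are not known exactly. Their poses are not given: they have to be found in the camera images.
- insert_mid (a point): Point on the centre line of the loose card insert (40 to 85 g), 24 mm above its underside: an open card box 76 mm long (its x), 40 mm wide (its y), walls 30 mm high, holding eight small colour-capped vials that rise to 57 mm. Grasp it from above across its 40 mm width; push it on an end wall, lower than 30 mm above its underside. Either end may go first.
- lane: Fixed feeder lane with a 120 mm wide, 4 mm thick slippery grey floor plate. Origin: on the table under the middle of the doorway that the flap closes; +x the way in, +y left looking in, z up; floor top at z = 4 mm. Walls are 40 mm high above the floor, 6 mm thick; no roof. Fingers come in from above and leave by lifting: the flap does not open outward.
- apron (a point): Middle of the open apron, on the floor plate at lane x = -90 mm; axes as the lane's. No walls from lane x = -135 to -45 mm. Then a funnel of low walls narrows from 72 mm clear width at x = -45 mm to 48 mm at x = -22 mm and stays 48 mm to the doorway (x = 0).
- bay (a point): Point on the floor plate at lane x = 100 mm, inside; axes as the lane's. Walls at lane y = -24 and +24 mm; on the left a recess to y = +50 mm from x = 0 to 70 mm takes the open flap, and a slanted guide leads back to +24 mm at x = 90 mm. At the far end a black stop carries the blue buffer; the stop is clamped elsewhere each time, not reported: buffer face at rest between lane x = 150 and 174 mm.
- flap (a joint): Orange flap: rad, 0 shut to 1.5 open inward. Upright leaf 4 mm thick, z = 8 to 42 mm, hinged at lane x = 2, y = +42 mm, 63 mm long to y = -21 mm; its edge sweeps to x = 65 mm and it cannot shut on anything nearer. Sprung shut (0.045 N m shut, 0.09 open): the insert feels 2 to 8 N until half open, then less; it slides along insert and fingers, pushing them to -y.
- buffer (a joint): Blue buffer pushed in along lane +x: m, 0 at rest, 0.008 hard against its end. Sprung and damped: gives from about 3 N, about 5.5 N at 4 mm, 8 N at 8 mm, then rigid; pushing adds 0.6 N per 10 mm/s, and friction of the insert 1 to 3 N. Let go, it comes back, pushing the insert back with it: draw the fingers back before lifting them.
- red_vial_mid (a point): Middle of the small vial with a red cap, 21 mm across, 50 mm tall, standing loose on the table, 25 mm above its foot. To be left alone.
- brown_vial_mid (a point): Middle of the small brown vial with a black cap, 25 mm across, 54 mm tall, standing loose on the table, 27 mm above its foot. To be left alone.
Not all that is in view belongs to the job. Of the things like the part that bears insert_mid, leave any that is pink; of the rest the larger one is meant.

How it is judged:
By the outcome, as a careful person would: the job done as asked, in the order asked, and still so for the second after the job is handed in, with the robot touching nothing.
It also fails if it takes over 72 s, if anything falls off the work surface, if the arm or the gripper's body presses on something with over 40 N, if the wrist force passes 120 N, or if a joint passes its speed limit or range.

### The arm

A 6-joint arm with a two-finger parallel gripper is mounted at the origin on a cart in front of the work surface, level with it; the furniture and walls round the work are solid. World frame = base frame: x ahead of the robot, y to its left, z up, the work surface at z = 0. Lengths are in mm, angles in rad, forces in N, time in s.
With the tool pointing down it reaches from about 275 to 1000 mm from the base axis. Payload 8.4 kg.
Tool frame: the origin (TCP) lies on the centre line of the jaws, within the pads' length; the fingertips stand 14 mm ahead of it and the grasp point (between the pads) lies 5 mm behind it; z points along the fingers, y is the line along which they close (so a half turn about z gives the same grasp; the last joint's range is limited). The gripper opens to 85 mm and grips with 20 to 120 N. Pads are 22 mm wide; open, the fingers measure 114 mm over their backs; the gripper's body (76 mm by 85 mm) begins 54 mm behind the grasp point. The pads swing forward as they close: fully open they stand 13 mm farther back than shut.
Start: joints at [-1.11, 0.353, 1.633, -0, 1.155, -0.002], TCP at [279.034, -559.257, 245.281] pointing down, gripper open.
Joint ranges: [-2.63, 2.63], [-0.92, 2.1], [0.06, 2.66], [-1.3, 4.44], [0, 2.69], [-3.02, 3.02]. Speed limits (rad/s): [2.22, 2.22, 2.79, 3.14, 3.14, 3.14].

### API

Orientations are given as [roll, pitch, yaw] about the fixed x, y, z axes, in that order (R = Rz(yaw) Ry(pitch) Rx(roll)).
In Python, from rig import r gives the robot as it stands.
- The arm moves only by the tool step_arm, never from a script. Its argument "plan" is text: rows parted by semicolons, each of 7 numbers parted by spaces: the turn, a rotation vector about the world's x, y, z in degrees, then the shift along the world's x, y, z in mm, then the closure in counts, from 0 (fully open) to 255 (shut). In form: rx ry rz x y z hand; .... A call has 1 to 8 rows; each row is the pose to reach, as a shift and turn from the pose commanded when the call began; what a row does not reach only later rows make up. A row lasts 1/10 s, in which the tool goes at most 50 mm and 8.59 degrees, less where a joint would pass 70% of its speed; a pose out of reach is approached as far as the arm can. A call with a gripper value outside its range is refused whole. The fingers move at their own pace and stop on an object; "force" is the grip in N (left out, the last holds). Time passes only in rows, so rows that repeat a pose let the fingers close. It gives the time, the measured TCP pose, the force, the opening and the grip force at its end, in the units of the state.
- r.sense(): the state, without advancing time (a new reading comes with each control period).
- r.grab_frame(name): name is "scene" or "top" or "wrist"; returns (picture, depth): 420x560x3 uint8, red, green, blue; 420x560 float32, mm along the optical axis (not along the pixel's ray), 0 where there is no reading.
- r.get_calibration(name): a dict with "K" (3x3 intrinsics, pixels), "world_from_camera" (4x4, takes a point from camera to world coordinates). Camera axes: x right, y down, z forward; pixel columns grow to the right and rows downward; lengths in mm; the calibration is good to about 2 mm. A picture is of the moment at which its call begins: read the wrist's pose just before it. get_calibration takes no time and is no camera call; for the wrist camera it gives the pose at the moment of the call.
- r.sign_off(): hands the job in; it is judged then, once.
The state is a dict: "clock": time; "qpos": joint angles; "qvel": joint speeds; "joint_efforts": joint torques, N m; "eef_pos": TCP position; "tcp_rot": TCP orientation; "contact_force": force on the tool from outside, world axes, zero at the start; "wrist_torque": the same for the moment, N m; "opening": opening from 0.0 (shut) to 1.0 (fully open); "grasp_force": force on a finger pad.
Only numpy, scipy, OpenCV 4.12 (cv2) and the standard library are available. Lean on these libraries where they do the work, as an engineer would, in place of code of your own. Each camera call takes 0.05 s, during which the arm holds its last target. There are 200 camera calls.

## Working session

There is one attempt and no reset: what is moved stays moved. The work goes in short steps, Python scripts to look and compute and a tool call to move; the robot and the scene stay as the last step left them, time stands still between calls to the robot, and variables do not carry over. Pictures are saved under pics/ and viewed, at most 12 in all, crops included, and the job is handed in when it is done.

Besides the shell and the picture viewer there is one more tool, called after ">>>" as name(argument=value, ...) on one line, values as JSON. step_arm: Moves the arm, as the interface text tells. Its arguments: {"type":"object","properties":{"plan":{"type":"string"},"force":{"type":"number"}},"required":["plan"]}

```bash
mkdir -p pics; ls; cat > h.py <<'E'
import numpy as np,cv2
from rig import r
def grab(n):
    c=r.get_calibration(n); im,d=r.grab_frame(n)
    K=np.array(c["K"]);T=np.array(c["world_from_camera"])
    v,u=np.mgrid[:420,:560]
    P=np.stack([(u-K[0,2])/K[0,0]*d,(v-K[1,2])/K[1,1]*d,d,np.ones_like(d)],-1)@T.T
    return im,d,P[...,:3]
def save(n,im): cv2.imwrite("pics/"+n,im[...,::-1])
E
python3 - <<'E'
from h import *
for n in("top","scene"):
    im,d,P=grab(n);save(n+"0.png",im);np.save(n+"0.npy",P)
    c=r.get_calibration(n);print(np.round(c["world_from_camera"],2).tolist())
print(r.sense())
E
```

```text
pics
[[0.02, -0.99, 0.11, 463.35], [-1.0, -0.02, 0.01, -33.69], [-0.0, -0.11, -0.99, 1146.54], [0.0, 0.0, 0.0, 1.0]]
[[-0.66, -0.35, 0.66, -32.18], [-0.75, 0.33, -0.57, 496.23], [-0.02, -0.88, -0.48, 474.67], [0.0, 0.0, 0.0, 1.0]]
{'clock': 0.1, 'qpos': array([-1.11036591e+00,  3.53576284e-01,  1.63403370e+00,  7.57062316e-06,
        1.15519861e+00, -2.40536117e-03]), 'qvel': array([-0.00081857, -0.0015591 , -0.002278  ,  0.00101393,  0.0005391 ,
       -0.0005291 ]), 'joint_efforts': array([-3.41020705e-04, -6.06359482e+01, -3.42818999e+01, -6.34817911e-05,
        3.89581648e-03, -8.81283654e-06]), 'eef_pos': array([ 278.8784457 , -558.89101998,  244.64952084]), 'tcp_rot': array([-3.14037673e+00, -9.84721301e-06,  4.62832713e-01]), 'contact_force': array([-0.27885561,  0.66714256, -0.30816882]), 'wrist_torque': array([0.00731446, 0.07869669, 0.00836006]), 'grasp_force': 0.0, 'opening': 1.003074978571277}
```

View pics/top0.png

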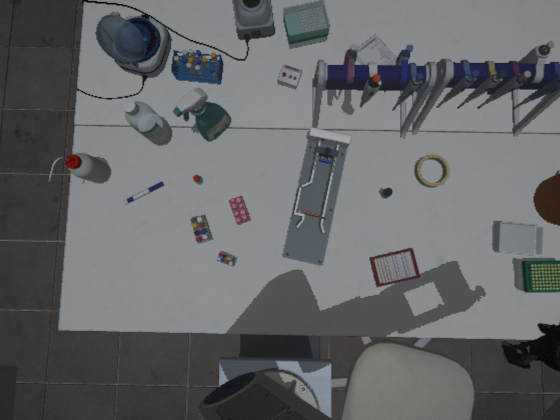

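View pics/scene0.png

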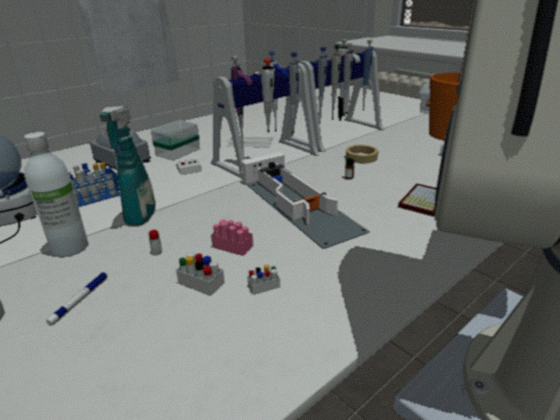

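```bash
python3 - <<'E'
from h import *
P=np.load("top0.npy");im=cv2.imread("pics/top0.png")
def w(u,v): return np.round(P[v-1:v+2,u-1:u+2].reshape(-1,3).mean(0),1)
for n,(u,v) in dict(ins=(201,229),red=(197,179),pink=(239,209),small=(227,258),flap=(312,212),apron=(303,245),buf=(326,158),brown=(387,192),tab=(260,240),stop=(330,136)).items(): print(n,w(u,v))
# insert pts
def blob(u0,u1,v0,v1,zmin,zmax):
    Q=P[v0:v1,u0:u1].reshape(-1,3);m=(Q[:,2]>zmin)&(Q[:,2]<zmax);Q=Q[m]
    print(len(Q),cv2.minAreaRect(Q[:,:2].astype(np.float32)),np.round(Q.mean(0),1))
blob(180,220,208,252,15,90)
# floor plate by colour
a=im[120:270,275:355];g=a.astype(int).mean(2)
cv2.imwrite("pics/lane.png",np.hstack([cv2.resize(a,None,fx=4,fy=4,interpolation=cv2.INTER_CUBIC),cv2.resize(im[170:270,170:225],(330,600),interpolation=cv2.INTER_CUBIC)]))
E
```

```text
ins [514.  217.2  39.1]
red [655.6 232.3  49.5]
pink [575.  113.8  19.1]
small [433.7 141.6  32.3]
flap [571.7 -99.1   2.5]
apron [474.6 -74.    4.3]
buf [ 732.7 -138.3    9.5]
brown [ 627.7 -307.7   52. ]
tab [486.9  52.   -1.1]
stop [ 784.5 -144.4   61.6]
363 ((515.2234497070312, 222.80520629882812), (73.71862030029297, 41.150390625), 19.82079315185547) [514.5 219.5  39.5]
```

View pics/lane.png

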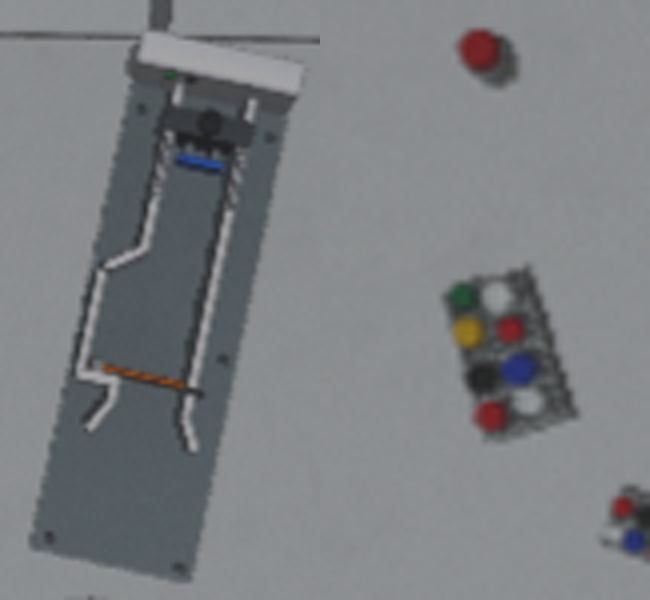

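>>> step_arm(plan="0 0 0 15 48 0 0; 0 0 0 30 95 0 0; 0 0 0 45 142 0 0; 0 0 0 60 190 0 0; 0 0 0 75 238 0 0; 0 0 0 90 285 0 0; 0 0 0 105 332 0 0; 0 0 0 118 380 0 0")

```text
clock: 0.9
eef_pos: [397.2, -177.4, 245.3]
tcp_rot: [3.141, -0.0, 0.462]
contact_force: [1.3, 0.7, 0.1]
opening: 1.002
grasp_force: 0.0
```

>>> step_arm(plan="0 0 -2 15 48 0 0; 0 0 -4 30 95 0 0; 0 0 -7 45 142 0 0; 0 0 -7 60 190 0 0; 0 0 -7 75 238 0 0; 0 0 -7 90 285 0 0; 0 0 -7 105 332 0 0; 0 0 -7 118 380 0 0")

```text
clock: 1.7
eef_pos: [515.2, 202.9, 245.1]
tcp_rot: [3.141, 0.0, 0.341]
contact_force: [0.9, -0.3, -0.2]
opening: 1.003
grasp_force: 0.0
```

```bash
python3 - <<'E'
from h import *
s=r.sense();print(s['clock'],s['eef_pos'],s['tcp_rot'],s['qpos'],s['contact_force'])
im,d,P=grab("wrist");save("w1.png",im);np.save("w1.npy",P)
# lane from top
c=r.get_calibration("top");K=np.array(c["K"]);T=np.array(c["world_from_camera"])
def pl(u,v,z):
    q=T[:3,:3]@np.linalg.inv(K)@[u,v,1.];return T[:3,3]+q*(z-T[2,3])/q[2]
for n,(u,v,z) in dict(c1=(30,545,4),c2=(190,580,4),l2=(125,90,4),r2=(297,100,4),fl=(105,369,42),fr=(184,386,42)).items():
    print(n,np.round(pl((u-1.5)/4+275,(v-1.5)/4+120,z),1))
E
```

```text
1.7 [515.18583335 202.86831403 245.06731943] [3.14137032e+00 1.84399080e-04 3.41022845e-01] [ 3.72549579e-01  2.42945903e-01  1.78733959e+00 -2.41435214e-04
  1.11149849e+00  1.60243009e+00] [ 0.91404133 -0.31065675 -0.16126685]
c1 [442.1 -13.9   4. ]
c2 [ 419.1 -130.2    4. ]
l2 [781.5 -78.2   4. ]
r2 [ 776.1 -206.9    4. ]
fl [567.7 -65.3  42. ]
fr [ 556.7 -121.5   42. ]
```

View pics/w1.png

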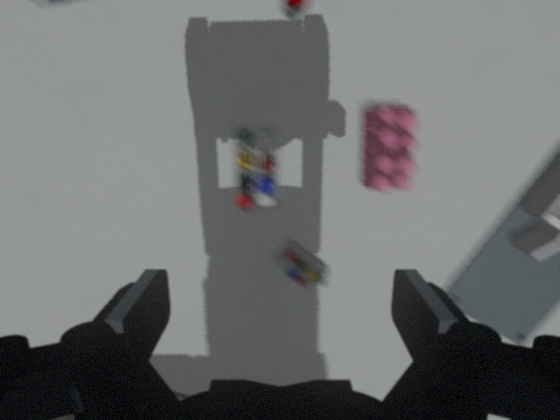

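```bash
python3 - <<'E'
from h import *
im,d,P=grab("wrist");np.save("w2.npy",P);save("w2.png",im)
def blob(P,zmin,zmax,u0,u1,v0,v1):
    Q=P[v0:v1,u0:u1].reshape(-1,3);Q=Q[(Q[:,2]>zmin)&(Q[:,2]<zmax)]
    if len(Q): print(len(Q),np.round(cv2.minAreaRect(Q[:,:2].astype(np.float32))[0]),cv2.minAreaRect(Q[:,:2].astype(np.float32))[1:],Q.mean(0).round(1),Q.min(0).round(1),Q.max(0).round(1))
for z in((8,24),(24,34),(10,70),(40,62)): blob(P,*z,215,285,110,222)
print(P[160,255],P[300,250],P[390:400,100].mean(0))
E
```

```text
364 [516. 223.] ((73.63921356201172, 34.590110778808594), 19.680002212524414) [521.9 228.8  16.6] [480.8 205.3   8. ] [555.9 251.9  24. ]
486 [515. 223.] ((74.13630676269531, 34.99555206298828), 19.728418350219727) [518.3 227.6  29.3] [475.6 194.5  24. ] [556.  251.8  34. ]
2744 [515. 223.] ((74.13468933105469, 35.03131103515625), 19.624330520629883) [517.5 223.   42.7] [475.6 194.5  10. ] [556.  251.8  59.2]
1793 [517. 222.] ((70.2479019165039, 32.44523620605469), 18.570892333984375) [516.5 221.   51.1] [480.1 197.3  40. ] [550.8 244.1  59.2]
[530.35809442 236.79327626  54.08223461] [372.00521211 193.4310312    1.06352155] [521.35930684 245.34209692 316.51000981]
```

```bash
python3 -c "
import cv2
im=cv2.imread('pics/w2.png')
cv2.imwrite('pics/w2c.png',cv2.resize(im[100:230,200:300],None,fx=4.5,fy=4.5,interpolation=cv2.INTER_CUBIC))"
```

```text
(no output)
```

View pics/w2c.png

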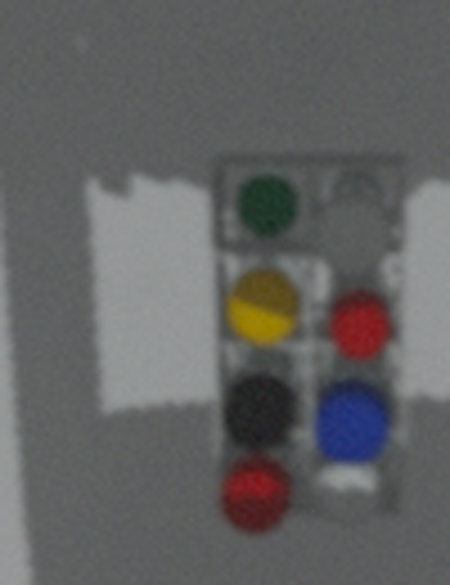

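>>> step_arm(plan="0 0 0 0 20 0 0; 0 0 0 0 20 -45 0; 0 0 0 0 20 -90 0; 0 0 0 0 20 -135 0; 0 0 0 0 20 -165 0; 0 0 0 0 20 -190 0; 0 0 0 0 20 -212 0; 0 0 0 0 20 -226 0", force=25)

```text
clock: 2.6
eef_pos: [514.0, 219.9, 17.4]
tcp_rot: [3.141, 0.003, 0.34]
contact_force: [0.8, 0.3, -0.8]
opening: 0.996
grasp_force: 0.0
```

>>> step_arm(plan="0 0 0 0 0 0 60; 0 0 0 0 0 0 90; 0 0 0 0 0 0 115; 0 0 0 0 0 0 135; 0 0 0 0 0 0 160; 0 0 0 0 0 0 160; 0 0 0 0 0 0 160; 0 0 0 0 0 0 160", force=25)

```text
clock: 3.4
eef_pos: [515.9, 221.1, 20.6]
tcp_rot: [-3.141, -0.002, 0.341]
contact_force: [-1.5, -0.1, 6.8]
opening: 0.473
grasp_force: 25.0
```

>>> step_arm(plan="0 0 0 0 0 25 160; 0 0 0 0 0 65 160; 0 0 0 0 0 110 160; 0 0 -4 -6 -40 130 160; 0 0 -10 -13 -85 135 160; 0 0 -16 -20 -130 135 160; 0 0 -22 -27 -175 135 160; 0 0 -26 -34 -220 135 160")

```text
clock: 4.2
eef_pos: [480.6, -0.8, 155.1]
tcp_rot: [-3.141, -0.002, -0.117]
contact_force: [0.1, -0.1, -0.9]
opening: 0.47
grasp_force: 26.4
```

>>> step_arm(plan="0 0 -3 -5 -40 0 160; 0 0 -5 -11 -70 0 160; 0 0 -5 -11 -83 0 160; 0 0 -5 -11 -83 0 160; 0 0 -5 -11 -83 0 160")

```text
clock: 4.7
eef_pos: [470.3, -81.8, 154.5]
tcp_rot: [-3.141, -0.0, -0.2]
contact_force: [-1.2, 0.2, -0.5]
opening: 0.476
grasp_force: 26.4
```

```bash
python3 - <<'E'
from h import *
s=r.sense();print(s['clock'],s['eef_pos'],s['tcp_rot'],s['contact_force'],s['grasp_force'])
im,d,P=grab("wrist");save("w3.png",im);np.save("w3.npy",P)
im,d,P=grab("top");np.save("t3.npy",P)
E
```

```text
4.7 [470.32223948 -81.76414344 154.47115489] [-3.14119292e+00 -3.82481151e-04 -2.00417872e-01] [-1.21712746  0.23024278 -0.54326921] 26.39019548892975
```

View pics/w3.png

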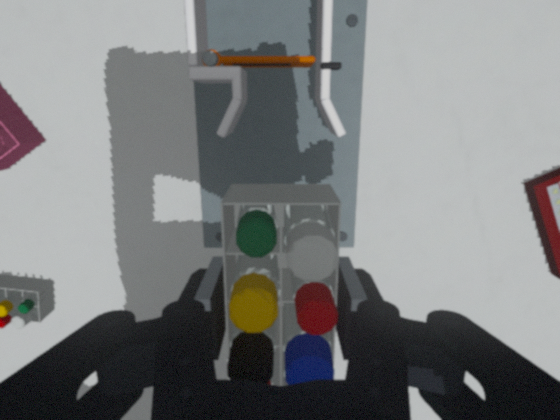

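```bash
python3 - <<'E'
from h import *
c=r.get_calibration("wrist");K=np.array(c["K"]);T=np.array(c["world_from_camera"])
P=np.load("w3.npy");im=cv2.imread("pics/w3.png")
def pl(u,v,z):
    q=T[:3,:3]@np.linalg.inv(K)@[u,v,1.];return (T[:3,3]+q*(z-T[2,3])/q[2])[:2]
print("plate",P[180,330],P[40,270],"flap",P[60,230:310:20].round(1),"wall",P[80,323],P[75,235],P[130,338],P[130,225])
a,b=pl(205,246,4),pl(354,246,4); print("end",a.round(1),b.round(1),np.linalg.norm(a-b))
y=(a-b)/np.linalg.norm(a-b);print("yaw",np.degrees(np.arctan2(y[1],y[0]))-90, "origin", (a+b)/2+135*np.array([y[1],-y[0]]))
for u in(195,371,):pass
# side edges by colour: grey plate rows
g=cv2.cvtColor(im,cv2.COLOR_BGR2GRAY).astype(float)
L=[];R=[]
for v in range(0,230,5):
    R+= [(np.argmax(np.abs(np.diff(cv2.GaussianBlur(g,(5,5),1)[v,346:385])))+346.5,v)]
R=np.array(R);print(R[::6].tolist())
W=np.array([pl(u,v,4) for u,v in R])
vx,vy,x0,y0=cv2.fitLine(W.astype(np.float32),cv2.DIST_HUBER,0,.01,.01).ravel();print("right edge yaw",np.degrees(np.arctan(vy/vx)),x0,y0)
# flap from depth/colour
m=(im[...,2]>150)&(im[...,0]<80)&(np.mgrid[:420,:560][0]<90)&(P[...,2]>33)
F=P[m];print(len(F),F.min(0),F.max(0),cv2.fitLine(F[:,:2].astype(np.float32),cv2.DIST_HUBER,0,.01,.01).ravel())
for z in(42,):
  print("flap ends",pl(207,58,42),pl(314,61,42), "funnel",pl(221,135,30),pl(342,134,30))
E
```

```text
plate [ 474.57519148 -122.01223264    3.04871934] [579.75532537 -97.56061992   3.36001844] flap [[ 568.   -71.5   41.9]
 [ 565.5  -83.3   42.1]
 [ 563.1  -95.1   42.2]
 [ 560.7 -106.9   42.5]] wall [ 545.47670526 -124.20388315   44.32606976] [558.82761463 -72.78054419  44.63079137] [ 514.32655663 -128.45822433   43.88065679] [528.49635867 -59.20964783  45.14618928]
end [441.6 -14.9] [ 418.1 -131.4] 118.82288575487898
yaw -11.40066788604787 origin [562.18467559 -99.86313659]
[[366.5, 0.0], [365.5, 30.0], [363.5, 60.0], [361.5, 90.0], [360.5, 120.0], [358.5, 150.0], [357.5, 180.0], [355.5, 210.0]]
right edge yaw -11.293662 517.19946 -150.74991
86 [ 557.57589709 -121.31183602   40.17690163] [575.42842728 -62.88269738  43.51449288] [ 2.7212551e-01  9.6226174e-01  5.5972699e+02 -1.1628705e+02]
flap ends [571.64749147 -57.6015125 ] [ 557.26192108 -120.30403453] funnel [525.11204084 -52.84676435] [ 509.82676228 -131.87065087]
```

>>> step_arm(plan="0 0 0 10 -2 -35 160; 0 0 0 20 -4 -70 160; 0 0 0 23 -5 -95 160; 0 0 0 23 -5 -112 160; 0 0 0 23 -5 -122 160; 0 0 0 23 -5 -127 160; 0 0 0 23 -5 -129 160; 0 0 0 23 -5 -129 160")

```text
clock: 5.6
eef_pos: [493.4, -87.1, 25.7]
tcp_rot: [-3.142, -0.001, -0.2]
contact_force: [0.9, 0.2, -0.7]
opening: 0.475
grasp_force: 26.4
```

```bash
python3 - <<'E'
from h import *
s=r.sense();print(s['clock'],s['eef_pos'],s['tcp_rot'],s['contact_force'],s['grasp_force'])
im,d,P=grab("scene");np.save("s4.npy",P)
cv2.imwrite("pics/s4.png",cv2.resize(im[130:290,200:420,::-1],None,fx=3,fy=3))
E
```

```text
5.6 [493.42011739 -87.06078602  25.7330462 ] [-3.14154692e+00 -7.23590087e-04 -1.99994341e-01] [ 0.89182999  0.17936456 -0.71408647] 26.386933028697968
```

View pics/s4.png

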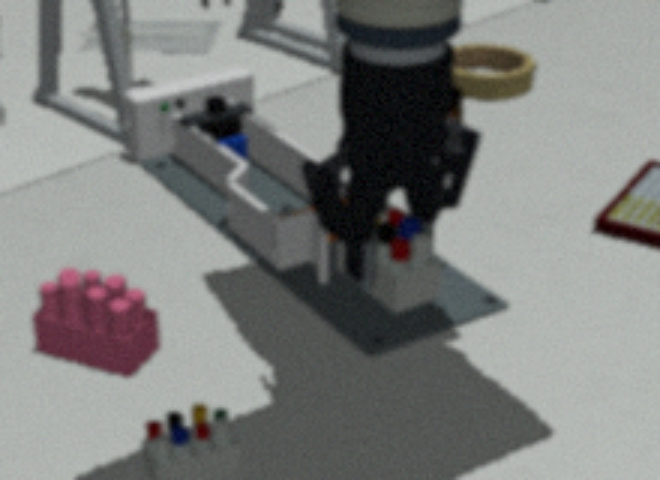

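>>> step_arm(plan="0 0 0 0 0 -1 160; 0 0 0 0 0 -1.5 160; 0 0 0 0 0 -1.5 160")

```text
clock: 5.95
eef_pos: [493.5, -87.4, 24.6]
tcp_rot: [-3.141, -0.001, -0.201]
contact_force: [-1.1, 0.4, 6.5]
opening: 0.476
grasp_force: 27.2
```

>>> step_arm(plan="0 0 0 0 0 -1 120; 0 0 0 0 0 -1 90; 0 0 0 0 0 0 60; 0 0 0 0 0 0 40; 0 0 0 0 0 30 40; 0 0 0 0 0 75 40; 0 0 0 -25 5 120 40; 0 0 0 -65 13 130 120")

```text
clock: 6.75
eef_pos: [431.8, -74.9, 157.8]
tcp_rot: [-3.141, -0.009, -0.2]
contact_force: [0.3, 0.0, -0.1]
opening: 0.693
grasp_force: 0.0
```

>>> step_arm(plan="0 0 0 -15 3 0 255; 0 0 0 -25 5 0 255; 0 0 0 -25 5 0 255; 0 0 0 -25 5 0 255; 0 0 0 -25 5 0 255")

```text
clock: 7.25
eef_pos: [404.1, -69.4, 153.4]
tcp_rot: [-3.142, 0.0, -0.2]
contact_force: [0.7, -0.2, 0.0]
opening: -0.002
grasp_force: 0.0
```

```bash
python3 - <<'E'
from h import *
s=r.sense();print(s['clock'],s['eef_pos'],s['tcp_rot'],s['opening'],s['contact_force'])
im,d,P=grab("wrist");save("w5.png",im);np.save("w5.npy",P)
T=np.array(r.get_calibration("wrist")["world_from_camera"])
O=np.array([562.2,-99.5,0]);a=np.radians(-11.4);A=np.array([[np.cos(a),np.sin(a),0],[-np.sin(a),np.cos(a),0],[0,0,1]])
L=(P-O)@A.T
np.save("L5.npy",L)
m=(L[...,2]>20)&(L[...,2]<70)&(L[...,0]<-15)&(L[...,0]>-130)&(abs(L[...,1])<24);m&=np.mgrid[:420,:560][0]<300
Q=L[m];print(len(Q),cv2.minAreaRect(Q[:,:2].astype(np.float32)),Q.min(0),Q.max(0))
t=L[(L[...,2]>41)&(L[...,2]<50)&(L[...,0]>-22)&(L[...,0]<-5)&(abs(L[...,1])<40)]
print("straight guides y:",np.sort(t[t[:,1]<0][:,1])[[0,-1]],np.sort(t[t[:,1]>0][:,1])[[0,-1]]if (t[:,1]>0).any() else 0)
E
```

```text
7.25 [404.05032342 -69.4426313  153.38402464] [-3.14156860e+00  1.26350178e-04 -2.00444927e-01] -0.00218185290445066 [ 0.67349645 -0.22137871  0.00823277]
6244 ((-68.92449188232422, -2.714731216430664), (39.90712356567383, 73.15603637695312), 89.89446258544922) [-105.49287106  -22.70574829   20.00048125] [-32.31341008  17.28993473  64.06456651]Traceback (most recent call last):
  File "<stdin>", line 11, in <module>
IndexError: index 0 is out of bounds for axis 0 with size 0
```

View pics/w5.png

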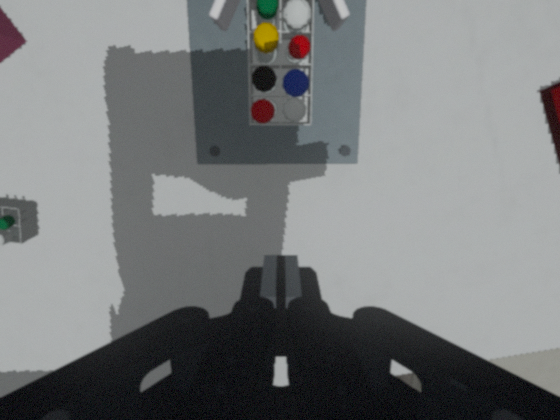

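>>> step_arm(plan="0 0 0 0 0 -40 255; 0 0 0 0 0 -80 255; 0 0 0 0 0 -110 255; 0 0 0 0 0 -127 255; 0 0 0 10 -2 -127 255; 0 0 0 20 -4 -127 255; 0 0 0 28 -5.6 -127 255; 0 0 0 34 -6.8 -127 255")

```text
clock: 8.1
eef_pos: [439.4, -76.5, 27.9]
tcp_rot: [-3.142, -0.003, -0.2]
contact_force: [-0.5, 0.2, -0.8]
opening: 0.003
grasp_force: 0.0
```

```bash
python3 - <<'E'
from h import *
im,d,P=grab("top");s=r.sense()
O=np.array([562.2,-99.5,0]);a=np.radians(-11.4);A=np.array([[np.cos(a),np.sin(a),0],[-np.sin(a),np.cos(a),0],[0,0,1]])
print(A@(s['eef_pos']-O),s['contact_force'])
L=(P-O)@A.T
i=im.astype(int);m=(i[...,2]>i[...,0]+50)&(i[...,2]>i[...,1]+25)&(L[...,0]>120)&(L[...,0]<230)&(abs(L[...,1])<30)
print(m.sum(),np.argwhere(m).min(0),np.argwhere(m).max(0),L[m].min(0).round(1),np.median(L[m],0).round(1),L[m].max(0).round(1))
E
```

```text
[-124.17931546   -1.72646283   27.92169518] [1.38772656 0.47865301 1.56445248]
20 [159 320] [161 330] [159.7 -16.8   7. ] [163.4  -2.3  28.9] [171.5  13.   35.4]
```

>>> step_arm(plan="0 0 0 4.9 -1 0 255; 0 0 0 9.8 -2 0 255; 0 0 0 14.7 -3 0 255; 0 0 0 19.6 -4 0 255; 0 0 0 24.5 -5 0 255; 0 0 0 28.5 -5.8 0 255; 0 0 0 32.4 -6.6 0 255; 0 0 0 36 -7.3 0 255")

```text
clock: 8.95
eef_pos: [473.3, -83.4, 26.7]
tcp_rot: [3.142, 0.0, -0.2]
contact_force: [-1.2, -0.1, -0.3]
opening: 0.004
grasp_force: 0.2
```

>>> step_arm(plan="0 0 0 4 -0.8 0 255; 0 0 0 8 -1.6 0 255; 0 0 0 12 -2.4 0 255; 0 0 0 16 -3.2 0 255; 0 0 0 20 -4 0 255; 0 0 0 24 -4.8 0 255; 0 0 0 28 -5.6 0 255; 0 0 0 32 -6.4 0 255")

```text
clock: 9.75
eef_pos: [505.6, -89.8, 26.7]
tcp_rot: [-3.142, -0.0, -0.2]
contact_force: [-2.5, -0.1, -0.5]
opening: -0.001
grasp_force: 1.3
```

```bash
python3 - <<'E'
from h import *
s=r.sense()
O=np.array([562.2,-101.5,0]);a=np.radians(-11.4);A=np.array([[np.cos(a),np.sin(a),0],[-np.sin(a),np.cos(a),0],[0,0,1]])
print(s['clock'],A@(s['eef_pos']-O),A@s['contact_force'])
im,d,P=grab("wrist");im2,_,_=grab("scene")
cv2.imwrite("pics/w6.png",np.hstack([im,cv2.resize(im2[150:250,230:390],(240,150)).repeat(1,0) if 0 else cv2.resize(im2[140:250,235:300],(240,420))])[...,::-1])
E
```

```text
9.75 [-57.76830041   0.23732937  26.74792598] [-2.47032286 -0.61918819 -0.47290973]
```

View pics/w6.png

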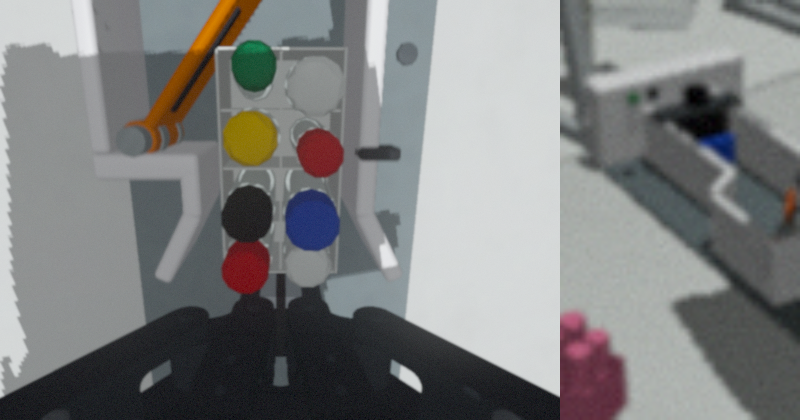

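>>> step_arm(plan="0 0 0 5 -1 0 255; 0 0 0 11 -2.2 0 255; 0 0 0 17 -3.4 0 255; 0 0 0 23 -4.6 0 255; 0 0 0 29 -5.8 0 255; 0 0 0 35 -7 0 255; 0 0 0 41 -8.2 0 255; 0 0 0 47 -9.4 0 255")

```text
clock: 10.65
eef_pos: [552.7, -99.2, 26.8]
tcp_rot: [-3.142, -0.0, -0.2]
contact_force: [-1.5, -0.8, -0.2]
opening: 0.001
grasp_force: 0.7
```

>>> step_arm(plan="0 0 0 6 -1.2 0 255; 0 0 0 12 -2.4 0 255; 0 0 0 18 -3.6 0 255; 0 0 0 24 -4.8 0 255; 0 0 0 30 -6 0 255; 0 0 0 36 -7.2 0 255; 0 0 0 42 -8.4 0 255; 0 0 0 48 -9.6 0 255")

```text
clock: 11.45
eef_pos: [600.5, -108.9, 26.8]
tcp_rot: [3.142, -0.0, -0.2]
contact_force: [-0.5, -0.1, 1.2]
opening: 0.001
grasp_force: 0.6
```

```bash
python3 - <<'E'
from h import *
s=r.sense()
O=np.array([562.2,-101.5,0]);a=np.radians(-11.4);A=np.array([[np.cos(a),np.sin(a),0],[-np.sin(a),np.cos(a),0],[0,0,1]])
print(s['clock'],A@(s['eef_pos']-O),A@s['contact_force'])
im,d,P=grab("wrist");L=(P-O)@A.T;np.save("L7.npy",L)
save("w7.png",im)
i=im.astype(int);m=(i[...,2]>i[...,0]+50)&(i[...,2]>i[...,1]+25)
n,lab,st,c=cv2.connectedComponentsWithStats(m.astype(np.uint8))
for k in range(1,n):
    if st[k,4]>40: print(st[k],L[lab==k].min(0).round(1),np.median(L[lab==k],0).round(1),L[lab==k].max(0).round(1))
E
```

```text
11.45 [39.04756286  0.32610141 26.80679412] [-0.48742648 -0.24379444  1.1669236 ]
[ 296  190   54   60 2503] [ 68.  -19.6  47.3] [ 77.3 -12.   58.1] [108.5  -0.8 155.7]
```

View pics/w7.png

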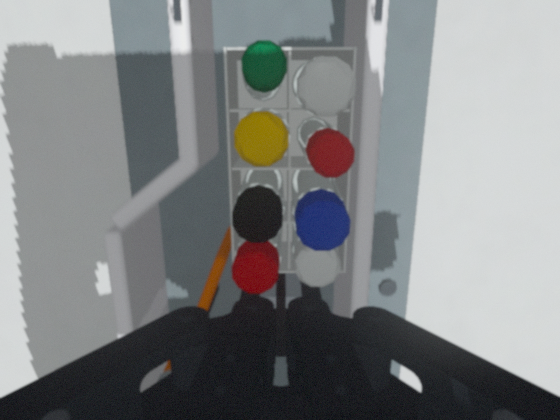

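>>> step_arm(plan="0 0 0 2.5 -0.5 0 255; 0 0 0 5 -1 0 255; 0 0 0 8 -1.6 0 255; 0 0 0 11 -2.2 0 255; 0 0 0 14 -2.8 0 255; 0 0 0 17 -3.4 0 255; 0 0 0 19.5 -3.9 0 255; 0 0 0 21 -4.2 0 255")

```text
clock: 12.3
eef_pos: [621.4, -113.1, 26.8]
tcp_rot: [3.142, -0.0, -0.2]
contact_force: [-1.6, -0.9, 0.3]
opening: 0.001
grasp_force: 0.8
```

```bash
python3 - <<'E'
from h import *
s=r.sense()
O=np.array([562.2,-101.5,0]);a=np.radians(-11.4);A=np.array([[np.cos(a),np.sin(a),0],[-np.sin(a),np.cos(a),0],[0,0,1]])
print(s['clock'],A@(s['eef_pos']-O),A@s['contact_force'])
for n in("wrist","top"):
  im,d,P=grab(n);L=(P-O)@A.T
  save("8%s.png"%n,im);np.save("L8%s.npy"%n,L)
  i=im.astype(int);m=(i[...,2]>i[...,0]+40)&(i[...,2]>i[...,1]+20)&(L[...,0]>50)&(L[...,0]<230)&(abs(L[...,1])<30)
  c,lab,st,_=cv2.connectedComponentsWithStats(m.astype(np.uint8))
  for k in range(1,c):
    if st[k,4]>8: print(n,st[k],L[lab==k].min(0).round(1),np.median(L[lab==k],0).round(1),L[lab==k].max(0).round(1))
L=np.load("L8wrist.npy");m=(abs(L[...,1])<16)&(L[...,2]>29)&(L[...,2]<37)&(L[...,0]>100);m[300:]=0
print("nose",np.percentile(L[m][:,0],[50,90,99]))
E
```

```text
12.3 [60.35906134  0.33325434 26.80545337] [-1.39881859 -1.21926852  0.26040832]
wrist [228   0 101   9 856] [129.7 -16.3  10.6] [161.   -0.   17.7] [161.7  16.2 155.7]
wrist [ 295  190   55   60 2601] [ 89.3 -19.8  47.4] [ 98.6 -12.   58.1] [129.7  -0.8 155.7]
nose [121.03834585 144.89448265 145.50744124]
```

>>> step_arm(plan="0 0 0 2 -0.4 0 255; 0 0 0 4 -0.8 0 255; 0 0 0 6 -1.2 0 255; 0 0 0 8 -1.6 0 255; 0 0 0 10 -2 0 255; 0 0 0 11.5 -2.3 0 255; 0 0 0 12.5 -2.5 0 255; 0 0 0 13 -2.6 0 255")

```text
clock: 13.2
eef_pos: [634.1, -115.6, 26.8]
tcp_rot: [-3.142, -0.0, -0.2]
contact_force: [-1.2, -0.0, 0.3]
opening: 0.002
grasp_force: 0.2
```

>>> step_arm(plan="0 0 0 0.4 -0.1 0 255; 0 0 0 0.8 -0.2 0 255; 0 0 0 1.2 -0.2 0 255; 0 0 0 1.6 -0.3 0 255; 0 0 0 2 -0.4 0 255; 0 0 0 2 -0.4 0 255")

```text
clock: 13.8
eef_pos: [635.9, -115.9, 26.8]
tcp_rot: [3.142, 0.0, -0.2]
contact_force: [-0.3, -0.3, 1.3]
opening: -0.003
grasp_force: 0.5
```

```bash
cat > m.py <<'E'
from h import *
s=r.sense()
O=np.array([562.2,-101.5,0]);a=np.radians(-11.4);A=np.array([[np.cos(a),np.sin(a),0],[-np.sin(a),np.cos(a),0],[0,0,1]])
print(s['clock'],A@(s['eef_pos']-O),A@s['contact_force'])
im,d,P=grab("wrist");L=(P-O)@A.T;i=im.astype(int)
m=(i[...,2]>i[...,0]+40)&(i[...,2]>i[...,1]+20)&(L[...,0]>140)&(abs(L[...,1])<30)
if m.any(): print("buf",m.sum(),np.percentile(L[m],[2,50,98],axis=0).round(1).tolist())
m=(abs(L[...,1])<16)&(L[...,2]>29)&(L[...,2]<36)&(L[...,0]>100);m[300:]=0
print("nose",np.percentile(L[m][:,0],[50,90,99]))
E
python3 m.py
```

```text
13.8 [75.12053186  0.40773181 26.75202839] [-0.28309967 -0.35669776  1.2533423 ]
buf 2101 [[161.0, -16.1, 4.2], [164.0, -0.9, 30.5], [171.4, 16.0, 33.0]]
nose [159.56777638 165.34982652 166.59871232]
```

>>> step_arm(plan="0 0 0 0.4 -0.1 0 255; 0 0 0 0.8 -0.2 0 255; 0 0 0 1.2 -0.2 0 255; 0 0 0 1.6 -0.3 0 255; 0 0 0 1.6 -0.3 0 255")

```text
clock: 14.35
eef_pos: [636.7, -116.1, 26.7]
tcp_rot: [3.141, 0.002, -0.2]
contact_force: [-5.6, -0.2, 4.3]
opening: -0.003
grasp_force: 2.8
```

```bash
python3 m.py
```

```text
14.35 [75.90610377  0.37594543 26.71725875] [-5.45563039 -1.29143567  4.30323533]
buf 2095 [[161.7, -16.1, 4.6], [164.8, -0.9, 30.5], [172.1, 15.9, 33.4]]
nose [160.30793511 166.10850178 167.39124548]
```

>>> step_arm(plan="0 0 0 0.4 -0.1 0 255; 0 0 0 0.8 -0.2 0 255; 0 0 0 1.2 -0.2 0 255; 0 0 0 1.6 -0.3 0 255; 0 0 0 2 -0.4 0 255; 0 0 0 2 -0.4 0 255")

```text
clock: 15.0
eef_pos: [638.3, -116.4, 26.7]
tcp_rot: [3.142, 0.003, -0.2]
contact_force: [-7.3, 1.1, 7.2]
opening: 0.001
grasp_force: 3.5
```

```bash
python3 m.py
```

```text
15.0 [77.52625269  0.38384969 26.70715132] [-7.34538889 -0.39155445  7.17813436]
buf 2102 [[163.5, -16.1, 4.5], [166.4, -0.9, 30.5], [173.6, 15.9, 32.5]]
nose [161.93107351 167.74280986 168.96373923]
```

>>> step_arm(plan="0 0 0 0.4 -0.1 0 255; 0 0 0 0.8 -0.2 0 255; 0 0 0 1.2 -0.2 0 255; 0 0 0 1.6 -0.3 0 255; 0 0 0 1.8 -0.4 0 255; 0 0 0 1.8 -0.4 0 255; 0 0 0 1.8 -0.4 0 255")

```text
clock: 15.75
eef_pos: [639.7, -116.7, 26.7]
tcp_rot: [3.142, 0.004, -0.2]
contact_force: [-9.2, 1.7, 7.4]
opening: 0.001
grasp_force: 4.2
```

```bash
python3 m.py
```

```text
15.75 [79.00079644  0.38326611 26.68935995] [-9.3134781  -0.16238969  7.38653864]
buf 2110 [[165.0, -16.1, 4.6], [167.9, -1.0, 30.5], [175.0, 16.0, 32.3]]
nose [163.83624666 170.46427528 177.17208588]
```

>>> step_arm(plan="0 0 0 -0.5 0.1 0 255; 0 0 0 -1 0.2 0 255; 0 0 0 -2 0.4 0 255; 0 0 0 -3 0.6 0 255; 0 0 0 -4 0.8 0 255; 0 0 0 -6 1.2 0 255; 0 0 0 -9 1.8 0 255; 0 0 0 -12 2.4 0 255")

```text
clock: 16.6
eef_pos: [629.9, -114.7, 27.0]
tcp_rot: [-3.142, -0.001, -0.2]
contact_force: [-0.4, -0.9, 0.5]
opening: -0.003
grasp_force: 0.0
```

```bash
python3 m.py
```

```text
16.6 [68.92837884  0.43657653 26.96261116] [-0.26575086 -0.9424283   0.50940962]
buf 2018 [[158.5, -16.1, 28.7], [163.9, -1.8, 30.6], [166.6, 16.0, 51.5]]
nose [158.74393789 165.3423928  166.53236506]
```

Buffer is back at rest and the fingers are free. Lift out.

>>> step_arm(plan="0 0 0 0 0 8 255; 0 0 0 0 0 20 255; 0 0 0 0 0 40 255; 0 0 0 0 0 70 255; 0 0 0 -20 4 110 255; 0 0 0 -60 12 140 255; 0 0 0 -100 20 160 255; 0 0 0 -130 26 160 255")

```text
clock: 17.45
eef_pos: [499.2, -88.6, 190.6]
tcp_rot: [-3.141, -0.006, -0.2]
contact_force: [0.1, 0.4, -0.1]
opening: -0.002
grasp_force: 0.0
```

>>> step_arm(plan="0 0 0 -10 2 0 255; 0 0 0 -10 2 0 255; 0 0 0 -10 2 0 255")

```text
clock: 17.75
eef_pos: [490.9, -86.9, 187.3]
tcp_rot: [-3.142, -0.002, -0.2]
contact_force: [-0.5, 0.1, 0.1]
opening: 0.0
grasp_force: 0.0
```

```bash
python3 m.py; python3 - <<'E'
from h import *
im,_,_=grab("wrist");im2,_,_=grab("scene")
cv2.imwrite("pics/w9.png",np.hstack([im,cv2.resize(im2[140:250,235:300],(240,420))])[...,::-1])
E
```

```text
17.75 [-72.72342375   0.19376839 187.33362026] [-0.53762628 -0.0233193   0.07590735]Traceback (most recent call last):
  File "m.py", line 9, in <module>
    print("nose",np.percentile(L[m][:,0],[50,90,99]))
                 ~~~~~~~~~~~~~^^^^^^^^^^^^^^^^^^^^^^
    return _quantile_unchecked(
        a, q, axis, out, overwrite_input, method, keepdims, weights)
    return _ureduce(a,
                    func=_quantile_ureduce_func,
    ...<5 lines>...
                    overwrite_input=overwrite_input,
                    method=method)
    r = func(a, **kwargs)
    result = _quantile(arr,
                       quantiles=q,
    ...<2 lines>...
                       out=out,
                       weights=wgt)
    slices_having_nans = np.isnan(arr[-1, ...])
                                  ~~~^^^^^^^^^
IndexError: index -1 is out of bounds for axis 0 with size 0
```

View pics/w9.png

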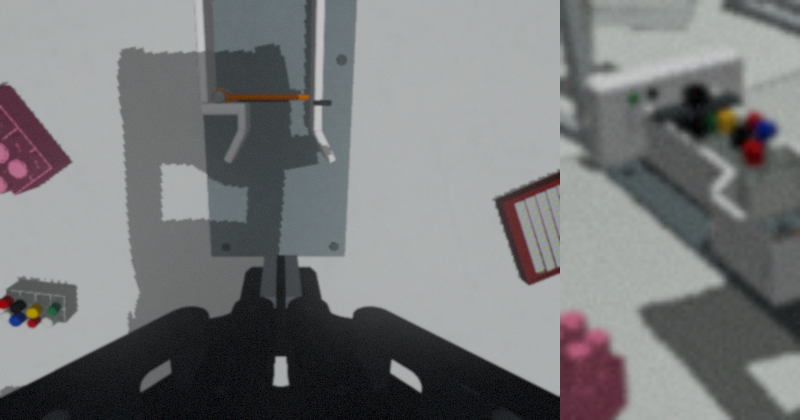

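The picture shows the flap shut (line from 218,97 to 308,98) and the insert standing upright inside, against the buffer. I'm handing it in.

```bash
python3 -c "
from rig import r
print(r.sign_off())"
```

```text
the job is handed in; nothing more can be done
None
```

The insert is loaded and handed in: it went in along the lane floor through the flap, pressed the buffer in about 3.9 mm, and stands upright inside with the flap shut; I never touched the two single vials.

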